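# Re-rack the socket row into the new tray

## Task

Move the row from the old steel rack into the plastic pocket blocks of the plywood tray: each of the three steel sockets into the round pocket of its size (wide, medium, slim) and the bit block, slid out of the open end of its T-track and lifted off, into the square pocket. Leave all four standing upright on the pocket floors and let go, and do not tip any over on the way. The socket nearest the track stands in the block's way: clear it before sliding the block out.

Things in the scene. Friction and masses are not known exactly. Their poses are not given: they have to be found in the camera images.
- socket_wide_mid (a point): The wide one of three plain steel wrench sockets, an upright cylinder 52 mm in diameter and 58 mm tall with a dark opening on top. The point is its centre, half-way up (29 mm above its underside); z is its axis. At the start it stands loose on one of three rubber pads on the grey steel rack plate (10 mm thick, 90 x 450 mm), 10 mm above the bench.
- socket_medium_mid (a point): The medium one of three plain steel wrench sockets, an upright cylinder 40 mm in diameter and 62 mm tall with a dark opening on top. The point is its centre, half-way up (31 mm above its underside); z is its axis. At the start it stands loose on one of three rubber pads on the grey steel rack plate (10 mm thick, 90 x 450 mm), 10 mm above the bench.
- socket_slim_mid (a point): The slim one of three plain steel wrench sockets, an upright cylinder 28 mm in diameter and 66 mm tall with a dark opening on top. The point is its centre, half-way up (33 mm above its underside); z is its axis. At the start it stands loose on one of three rubber pads on the grey steel rack plate (10 mm thick, 90 x 450 mm), 10 mm above the bench.
- bit_block_mid (a point): Grey block with six short screwdriver bits on top, 70 mm tall. Square steel foot 44 x 44 x 5 mm; stem 26 (x) by 34 mm (y) from 5 to 60 mm above the underside. Point: on its axis, 35 mm above the underside, z up, y along the track at the start. Its foot is captive under the T-track's lips (2 mm play) and slides freely; it lifts only once the whole foot is out of the open end.
- track_end (a point): Floor of the fixed aluminium T-track (64 mm wide) at its open end, 10 mm above the bench. y points out of the track along the row. The track reaches 120 mm back, closed there; lips' top 10 mm above the floor, slot 30 mm. The floor goes on flat; pads are 45, 120, 195 mm beyond, a jar 275 mm. Block clear when its axis is over 22 mm past this point; a socket on the first pad is in its way.
- pocket_wide: Grey plastic block 80 x 80 x 12 mm with a dark-floored round pocket 62 mm across and 8 mm deep in its middle (the largest of the three round ones): the place for the wide socket. Origin at the centre of its underside, z up; pocket floor 4 mm and rim 12 mm above the origin. Fixed on a plywood tray in a row of four such blocks along y, 85 mm apart, in any order.
- pocket_medium: Grey plastic block 80 x 80 x 12 mm with a dark-floored round pocket 50 mm across and 8 mm deep in its middle (the middle-sized of the three round ones): the place for the medium socket. Origin at the centre of its underside, z up; pocket floor 4 mm and rim 12 mm above the origin. Fixed on a plywood tray in a row of four such blocks along y, 85 mm apart, in any order.
- pocket_slim: Grey plastic block 80 x 80 x 12 mm with a dark-floored round pocket 38 mm across and 8 mm deep in its middle (the smallest of the three round ones): the place for the slim socket. Origin at the centre of its underside, z up; pocket floor 4 mm and rim 12 mm above the origin. Fixed on a plywood tray in a row of four such blocks along y, 85 mm apart, in any order.
- pocket_square: Grey plastic block 80 x 80 x 12 mm with a dark-floored square pocket 54 x 54 mm, 8 mm deep, its sides parallel to the block's x and y: the place for the foot of the bit block. Origin at the centre of its underside, z up; pocket floor 4 mm and rim 12 mm above the origin. Fixed in the same row as the other three blocks.

How it is judged:
At the end, for the whole second after the job is handed in: Each socket stands in the round pocket of its own size and the bit block in the square pocket: centre within 10 mm of the pocket's centre, seated on the pocket floor within 3 mm, upright within 0.1 rad, released and at rest (horizontal distance between socket_wide_mid and pocket_wide below 0.01 m and z of socket_wide_mid in the frame of pocket_wide between 0.03 and 0.036 m and angle between each of socket_wide_mid, socket_medium_mid, socket_slim_mid, bit_block_mid's own z axis and vertical below 0.1 rad and linear speed of each of socket_wide, socket_medium, socket_slim, bit_block below 0.02 m/s and horizontal distance between socket_medium_mid and pocket_medium below 0.01 m and z of socket_medium_mid in the frame of pocket_medium between 0.032 and 0.038 m and horizontal distance between socket_slim_mid and pocket_slim below 0.01 m and z of socket_slim_mid in the frame of pocket_slim between 0.034 and 0.04 m and horizontal distance between bit_block_mid and pocket_square below 0.01 m and z of bit_block_mid in the frame of pocket_square between 0.036 and 0.042 m); the robot touches nothing.
It fails at once if A socket or the bit block is tipped over (angle between any of socket_wide_mid, socket_medium_mid, socket_slim_mid, bit_block_mid's own z axis and vertical above 0.9 rad).
It fails at once if The bit block is slid out of the track while a socket still stands in its way on the first pad (y of bit_block_mid in the frame of track_end between 0 and 0.07 m and x of bit_block_mid in the frame of track_end between -0.03 and 0.03 m and z of bit_block_mid in the frame of track_end below 0.045 m and ((y of socket_wide_mid in the frame of track_end between 0.02 and 0.08 m and x of socket_wide_mid in the frame of track_end between -0.03 and 0.03 m and z of socket_wide_mid in the frame of track_end below 0.045 m) or (y of socket_medium_mid in the frame of track_end between 0.02 and 0.08 m and x of socket_medium_mid in the frame of track_end between -0.03 and 0.03 m and z of socket_medium_mid in the frame of track_end below 0.045 m) or (y of socket_slim_mid in the frame of track_end between 0.02 and 0.08 m and x of socket_slim_mid in the frame of track_end between -0.03 and 0.03 m and z of socket_slim_mid in the frame of track_end below 0.045 m))).
It also fails if it takes over 102 s, if anything falls off the work surface, if the arm or the gripper's body presses on something with over 40 N, if the wrist force passes 120 N, or if a joint passes its speed limit or range.

## Robot

A 6-joint arm with a two-finger parallel gripper is mounted at the origin on the work surface. World frame = base frame: x ahead of the robot, y to its left, z up, the work surface at z = 0. Lengths are in m, angles in rad, forces in N, time in s.
With the tool pointing down it reaches from about 0.325 to 0.9 m from the base axis. Payload 6.1 kg.
Tool frame: the origin (TCP) lies on the front face of the gripper's body, between the roots of the fingers; the fingertips stand 70 mm ahead of it and the grasp point (between the pads) lies 51 mm ahead of it (robot.grip_depth is the distance from the TCP to the grasp point, in m); z points along the fingers, y is the direction in which the jaws open and shut (so a half turn about z gives the same grasp; the last joint's range is limited). The gripper opens to 87 mm and grips with 3 to 60 N. Pads are 19 mm wide; open, the fingers measure 117 mm over their backs; the gripper's body (75 mm by 190 mm) begins 51 mm behind the grasp point.
Start: joints at [-1.264, 0.22, 1.526, -0, 1.395, -0.126], TCP at [0.262, -0.567, 0.292] pointing down, gripper open.
Joint ranges: [-2.98, 2.98], [-0.91, 2.08], [0.09, 2.57], [-1.24, 4.39], [0.2, 2.65], [-2.68, 2.68]. Speed limits (rad/s): [2.57, 2.57, 3.01, 3.14, 3.14, 3.14].

## Interface

Orientations are given as a rotation vector (axis times angle).
In Python, from bench import robot gives the robot as it stands. The module is installed in compiled form; this text tells all that it offers.
- The arm moves only by the tool arm_command, never from a script. Its argument "increments" is a list of rows, each a list of 3 entries, a list of its own where there are three numbers: the shift along the tool's x, y, z in cm, then the turn about the tool's z in degrees, then the opening in per cent of the stroke, from 0 (shut) to 100 (fully open). A call has 1 to 8 rows; each row is the pose to reach, as a shift and turn from the pose commanded when the call began, along the tool's axes at that moment; what a row does not reach only later rows make up. A row lasts 1/12 s, in which the tool goes at most 41.7 mm and 7.16 degrees, less where a joint would pass 70% of its speed; a pose out of reach is approached as far as the arm can. A call with a gripper value outside its range is refused whole. The fingers move at their own pace and stop on an object; "newtons" is the grip in N (left out, the last holds). Time passes only in rows, so rows that repeat a pose let the fingers close. It gives the time, the measured TCP pose, the force and the opening at its end, in the units of the state.
- robot.sense(): the state, without advancing time (a new reading comes with each control period).
- robot.snapshot(name): name is "scene" or "top" or "wrist"; returns a dict with "img" (480x640x3 uint8, red, green, blue), "vfov" (degrees; the focal length in pixels is half the picture's height over the tangent of half this angle, whatever the lens; pixels are square), "cx", "cy" (the principal point, pixels), "rvec" (rotation vector, rad) and "tvec" (3), from world to camera coordinates, as OpenCV has them; the wrist camera has in their place "tool_from_camera" (4x4, takes a point from camera to tool coordinates, whose origin is the TCP and whose axes are the flange's). Camera axes: x right, y down, z forward; pixel columns grow to the right and rows downward; lengths in m; the calibration is good to about 2 mm. A picture is of the moment at which its call begins: read the wrist's pose just before it. There is no depth.
- robot.hand_in(): hands the job in, once; it reports no verdict.
Trained networks look in a picture, given as the dict that the camera call returned (one of the last four; its "shot" number tells which), for a name from the list of things; names that differ only in an ending like _2 or _b are one class to them, and where a whole thing is asked for, a point or a joint stands for the part that bears it (a point fixed in the world has none). Each returns a list of dicts, best first, with "confidence" (0 to 1); they miss things now and then, are a little off and sometimes report something else, mostly with a low value. They report only what shows in the picture. A call takes as long as a camera call.
- robot.look_for(picture, query): "extent" ([left, top, right, bottom] in pixels, round what is visible of it).
- robot.silhouettes(picture, query): "mask" (480x640 bool, what is visible of it) and "extent" ([left, top, right, bottom] in pixels, round what is visible of it).
- robot.landmark_of(picture, query): "point" ([row, column] in pixels: a listed point, or the origin of a listed thing).
The state is a dict: "t": time; "q": joint angles; "qd": joint speeds; "joint_torque": joint torques, N m; "eef_pos": TCP position; "eef_rot": TCP orientation; "force": force on the tool from outside, world axes, zero at the start; "moment": the same for the moment, N m; "finger_gap": finger opening in m.
Only numpy, scipy, OpenCV 4.12 (cv2) and the standard library are available. Lean on these libraries where they do the work, as an engineer would, in place of code of your own. Each camera call takes 0.05 s, during which the arm holds its last target. There are 200 camera calls.

## Working session

There is one attempt and no reset: what is moved stays moved. The work goes in short steps, Python scripts to look and compute and a tool call to move; the robot and the scene stay as the last step left them, time stands still between calls to the robot, and variables do not carry over. Pictures are saved under pics/ and viewed, about 12 in all and at most 16, crops included, and the job is handed in when it is done.

Besides the shell and the picture viewer there is one more tool, called after "Emit:" by a JSON object that holds its "fn" and its "kwargs". arm_command: Moves the arm, as the interface text tells. Its arguments: {"type":"object","properties":{"increments":{"type":"array","items":{"type":"array"}},"newtons":{"type":"number"}},"required":["increments"]}

```bash
mkdir -p pics
cat > h.py <<'E'
import numpy as np, cv2
from bench import robot
from scipy.spatial.transform import Rotation as R
def cam(p,s=None):
    f=240/np.tan(np.radians(p["vfov"])/2)
    if "rvec" in p:
        Rm=R.from_rotvec(np.ravel(p["rvec"])).as_matrix(); return f,Rm.T,-Rm.T@np.ravel(p["tvec"])
    T=np.array(p["tool_from_camera"]); Rt=R.from_rotvec(s["eef_rot"]).as_matrix()
    return f,Rt@T[:3,:3],Rt@T[:3,3]+np.array(s["eef_pos"])
def world(p,row,col,z,s=None):
    f,Rc,c=cam(p,s); d=Rc@np.array([(col-p["cx"])/f,(row-p["cy"])/f,1]); return c+d*(z-c[2])/d[2]
def save(p,n): cv2.imwrite(f"pics/{n}.png",p["img"][:,:,::-1])
H=dict(socket_wide_mid=.039,socket_medium_mid=.041,socket_slim_mid=.043,bit_block_mid=.045,track_end=.01,pocket_wide=.0,pocket_medium=.0,pocket_slim=.0,pocket_square=.0)
def locate(p,s=None,names=H,off=0):
    for n in names:
        for d in robot.landmark_of(p,n)[:2]:
            r,c=d["point"]; print(n,round(d["confidence"],2),np.round([r,c]),np.round(world(p,r,c,H[n]+off,s),4))
E
python3 - <<'E'
from h import *
s=robot.sense(); print(s["t"],s["eef_pos"],s["eef_rot"],s["finger_gap"])
for n in("top","scene"):
    p=robot.snapshot(n); save(p,n+"0"); print(n,np.round(cam(p)[2],3)); locate(p)
E
```

```text
0.0 [ 0.2619944  -0.56691013  0.29117375] [-3.06647905e+00 -6.74184174e-01  2.74967820e-04] 0.08700640991596034
top [ 0.434 -0.001  0.899]
socket_wide_mid 0.79 [305. 203.] [0.457  0.1571 0.039 ]
socket_medium_mid 0.63 [306. 308.] [0.4575 0.0037 0.041 ]
socket_slim_mid 0.76 [306. 252.] [0.4561 0.0848 0.043 ]
bit_block_mid 0.58 [305. 371.] [ 0.4598 -0.0873  0.045 ]
track_end 0.83 [301. 337.] [ 0.4664 -0.0394  0.01  ]
pocket_wide 0.63 [182. 221.] [0.6502 0.1444 0.    ]
pocket_medium 0.81 [198. 388.] [ 0.6279 -0.1176  0.    ]
pocket_slim 0.95 [186. 272.] [0.6445 0.0643 0.    ]
pocket_square 0.66 [194. 329.] [ 0.6342 -0.0257  0.    ]
pocket_square 0.64 [301. 372.] [ 0.467  -0.0922  0.    ]
scene [ 1.049 -0.22   0.568]
socket_wide_mid 0.56 [192. 404.] [0.451  0.1546 0.039 ]
socket_medium_mid 0.75 [210. 323.] [0.4502 0.0017 0.041 ]
socket_medium_mid 0.36 [318. 288.] [ 0.651  -0.1211  0.041 ]
socket_slim_mid 0.83 [201. 364.] [0.455  0.0763 0.043 ]
socket_slim_mid 0.63 [283. 453.] [0.6723 0.1204 0.043 ]
bit_block_mid 0.92 [225. 274.] [ 0.4655 -0.0881  0.045 ]
track_end 0.65 [231. 302.] [ 0.4564 -0.0385  0.01  ]
pocket_wide 0.69 [287. 450.] [0.6461 0.1407 0.    ]
pocket_medium 0.71 [316. 289.] [ 0.616  -0.1111  0.    ]
pocket_square 0.67 [303. 343.] [ 0.6201 -0.0278  0.    ]
```

View pics/top0.png

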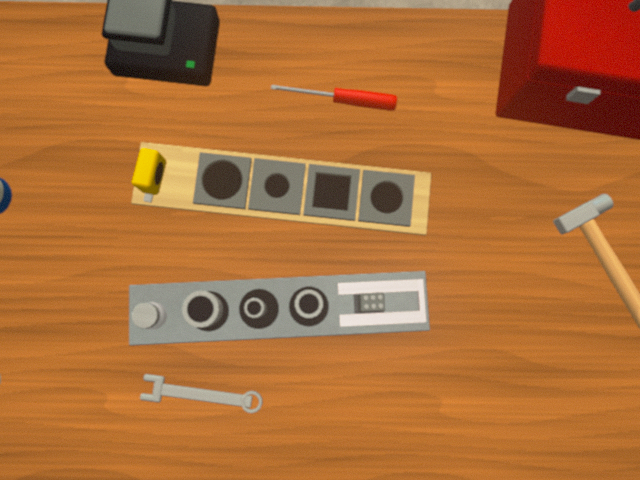

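View pics/scene0.png

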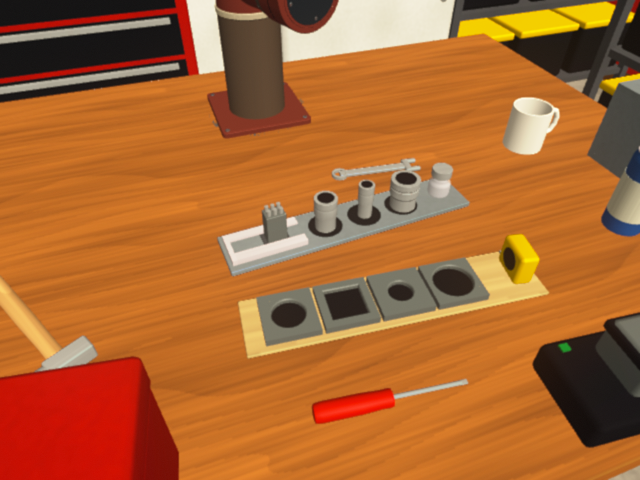

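The top picture shows the rack row, left to right: jar (147,315), wide (204,310), slim (258,308), medium (308,306), then the track with the block (372,302). The pockets run wide (221,180), slim (277,185), square (331,191), medium (387,197). The networks' picks agree with this. Next I move over the row.

```bash
cat >> h.py <<'E'
def go(*targets):
    """print increments to reach successive (x,y,z_tcp,yaw_deg_of_tool_x); one call per target"""
    s=robot.sense(); p=np.array(s["eef_pos"]); M=R.from_rotvec(s["eef_rot"]).as_matrix(); yaw=np.degrees(np.arctan2(M[1,0],M[0,0]))
    print("at",round(s["t"],2),np.round(p,4),"yaw",round(yaw,2),"gap",round(s["finger_gap"],4),"F",np.round(s["force"],1),"tilt",np.round(M[:2,2],4))
    for x,y,z,w in targets:
        d=np.array([x,y,z])-p; a=np.radians(yaw)
        sh=np.array([d[0]*np.cos(a)+d[1]*np.sin(a),d[0]*np.sin(a)-d[1]*np.cos(a),-d[2]])*100
        print("shift cm",np.round(sh,2),"turn",round(yaw-w,2),"rows",round(np.linalg.norm(sh)/4.17,1))
        p=np.array([x,y,z]); yaw=w
E
python3 - <<'E'
from h import *
go((.36,-.28,.29,55),(.46,.03,.29,87))
E
```

```text
at 1.0 [ 0.2621 -0.5674  0.2923] yaw 24.8 gap 0.087 F [-0.2 -0.4  0. ] tilt [ 0. -0.]
shift cm [ 20.94 -21.98   0.23] turn -30.2 rows 7.3
shift cm [31.13 -9.59 -0.  ] turn -32 rows 7.8
```

Emit:
{"fn": "arm_command", "kwargs": {"increments": [[[21,-22,0.2],-30,100],[[21,-22,0.2],-30,100],[[21,-22,0.2],-30,100],[[21,-22,0.2],-30,100],[[21,-22,0.2],-30,100],[[21,-22,0.2],-30,100],[[21,-22,0.2],-30,100],[[21,-22,0.2],-30,100]]}}

```text
t: 1.67
eef_pos: [0.3615, -0.2752, 0.2902]
eef_rot: [-2.786, -1.449, -0.003]
force: [0.1, -0.4, 0.4]
finger_gap: 0.0874
```

Emit:
{"fn": "arm_command", "kwargs": {"increments": [[[31,-9.6,0],-32,100],[[31,-9.6,0],-32,100],[[31,-9.6,0],-32,100],[[31,-9.6,0],-32,100],[[31,-9.6,0],-32,100],[[31,-9.6,0],-32,100],[[31,-9.6,0],-32,100],[[31,-9.6,0],-32,100]]}}

```text
t: 2.33
eef_pos: [0.4613, 0.0316, 0.2907]
eef_rot: [2.281, 2.159, 0.002]
force: [-0.9, -0.9, -0.2]
finger_gap: 0.0873
```

Run:
```python
from h import *
go()
s=robot.sense(); p=robot.snapshot("wrist"); save(p,"w1"); print(np.round(cam(p,s)[2],3),p["vfov"],np.round(p["tool_from_camera"],3)); locate(p,s)
```

```text
at 2.33 [0.4613 0.0316 0.2907] yaw 86.86 gap 0.0873 F [-0.9 -0.9 -0.2] tilt [0.0014 0.0003]
[0.465 0.117 0.382] 69.6040839075125 [[ 0.    -0.952 -0.305  0.086]
 [ 1.     0.     0.    -0.   ]
 [ 0.    -0.305  0.952 -0.091]
 [ 0.     0.     0.     1.   ]]
socket_wide_mid 0.94 [ 86. 300.] [0.4519 0.1564 0.039 ]
socket_medium_mid 0.85 [244. 319.] [0.4612 0.0046 0.041 ]
socket_slim_mid 0.74 [170. 305.] [0.4518 0.0819 0.043 ]
bit_block_mid 0.61 [321. 326.] [ 0.4637 -0.0835  0.045 ]
track_end 0.62 [271. 320.] [ 0.4597 -0.0386  0.01  ]
pocket_wide 0.64 [ 91. 498.] [0.6519 0.1454 0.    ]
pocket_medium 0.73 [313. 458.] [ 0.6283 -0.1093  0.    ]
pocket_slim 0.98 [180. 483.] [0.6448 0.0553 0.    ]
pocket_square 0.67 [255. 466.] [ 0.6321 -0.0314  0.    ]
```

View pics/w1.png

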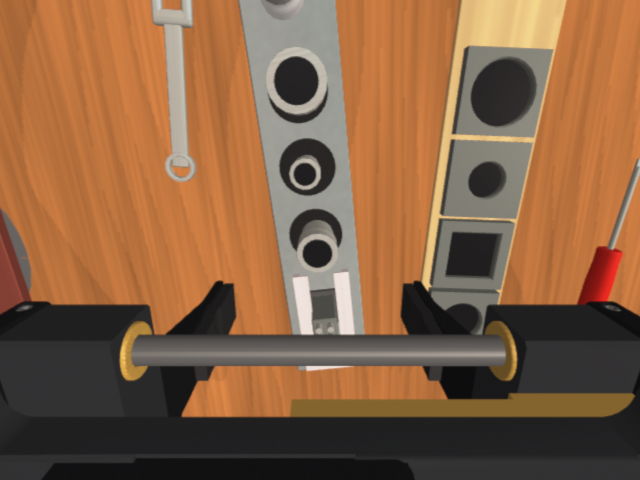

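The wrist view shows medium (318,250), slim (305,172), wide (297,82), the track and block below them, and the pockets to the right. The networks' picks lie on these. I fit the rack and tray poses to all three views together.

```bash
cat > fit.py <<'E'
from h import *
from scipy.optimize import least_squares
s=robot.sense(); P={n:robot.snapshot(n) for n in("top","scene","wrist")}
obs=[]
for n,p in P.items():
    f,Rc,c=cam(p,s)
    for k in H:
        for d in robot.landmark_of(p,k)[:1]:
            r,q=d["point"]; obs.append((n,k,np.array([q,r]),p,f,Rc,c))
off=dict(track_end=0,socket_medium_mid=.045,socket_slim_mid=.12,socket_wide_mid=.195)
po=dict(pocket_wide=.1275,pocket_slim=.0425,pocket_square=-.0425,pocket_medium=-.1275)
def pos(v,k):
    if k in po: x,y,th,z=v[4:8]; l=po[k]
    else: x,y,th=v[:3]; z=H[k]; l=off.get(k,v[3])
    return np.array([x-l*np.sin(th),y+l*np.cos(th),z])
def res(v):
    out=[]
    for n,k,px,p,f,Rc,c in obs:
        q=Rc.T@(pos(v,k)-c); out+=list((q[:2]/q[2]*f+[p["cx"],p["cy"]]-px)*q[2]/f*1000)
    return np.array(out)
v=least_squares(res,[.46,-.04,0,-.05,.64,.015,-.08,.0],loss="soft_l1",f_scale=3).x
print("v",np.round(v,4)," angles deg",np.round(np.degrees(v[[2,6]]),2))
e=res(v).reshape(-1,2)
for o,r in zip(obs,e): print(o[0],o[1],np.round(r,1))
for k in H: print(k,np.round(pos(v,k),4))
p=P["wrist"]
for z,a,b in((.01,(240,0),(295,360)),(.01,(335,0),(362,330)),(.01,(467,47),(431,290)),(.01,(552,49),(502,290))):
    A=world(p,a[1],a[0],z,s);B=world(p,b[1],b[0],z,s); print("edge",np.round(A,3),np.round(B,3),round(np.degrees(np.arctan2(-(A-B)[0],(A-B)[1])),2))
E
python3 fit.py
```

```text
v [ 0.4603 -0.0406  0.0476 -0.0463  0.6383  0.0129 -0.0964  0.0078]  angles deg [ 2.73 -5.52]
top bit_block_mid [-0.   3.1]
top pocket_wide [-1.1  1.1]
top pocket_medium [-1.2  1.2]
top pocket_slim [6.7 2.2]
top pocket_square [-3.1  1.8]
scene socket_wide_mid [-0.3 -0.8]
scene socket_medium_mid [1.6 1.8]
scene socket_slim_mid [ 6.7 -0.7]
scene bit_block_mid [4.6 1.4]
scene track_end [5.  1.3]
scene pocket_wide [-0.5 -0.4]
scene pocket_medium [-0.9 -1.4]
scene pocket_slim [6.2 1.8]
scene pocket_square [4.3 2.6]
wrist socket_wide_mid [-1.6  1.7]
wrist socket_medium_mid [-0.2  0.8]
wrist socket_slim_mid [2.4 2.5]
wrist bit_block_mid [-0.7  5. ]
wrist track_end [-1.7  1.7]
wrist pocket_wide [1.8 2. ]
wrist pocket_medium [2.8 5.6]
wrist pocket_slim [-0.9  0.5]
socket_wide_mid [0.451  0.1542 0.039 ]
socket_medium_mid [0.4582 0.0044 0.041 ]
socket_slim_mid [0.4546 0.0793 0.043 ]
bit_block_mid [ 0.4625 -0.0869  0.045 ]
track_end [ 0.4603 -0.0406  0.01  ]
pocket_wide [0.6506 0.1398 0.0078]
pocket_medium [ 0.626  -0.114   0.0078]
pocket_slim [0.6424 0.0552 0.0078]
pocket_square [ 0.6342 -0.0294  0.0078]
edge [0.4   0.232 0.01 ] [ 0.42  -0.162  0.01 ] 2.91
edge [0.488 0.227 0.01 ] [ 0.506 -0.124  0.01 ] 2.98
edge [0.612 0.181 0.01 ] [ 0.588 -0.074  0.01 ] -5.31
edge [0.694 0.175 0.01 ] [ 0.672 -0.079  0.01 ] -4.81
```

```bash
python3 -c "
from h import *
go((.458,.0044,.101,90),(.458,.0044,.18,90),(.626,-.114,.18,85),(.626,-.114,.106,85))"
```

```text
at 4.33 [0.4607 0.0291 0.2902] yaw 86.8 gap 0.087 F [ 0.4 -0.1 -1.4] tilt [-0.  0.]
shift cm [-2.48 -0.14 18.92] turn -3.2 rows 4.6
shift cm [ 0.   0.  -7.9] turn 0 rows 1.9
shift cm [-11.84  16.8   -0.  ] turn 5 rows 4.9
shift cm [0.  0.  7.4] turn 0 rows 1.8
```

Emit:
{"fn": "arm_command", "kwargs": {"increments": [[[-2.4,-0.2,13],-3,100],[[-2.4,-0.2,13],-3,100],[[-2.4,-0.2,13],-3,100],[[-2.4,-0.2,13],-3,100],[[-2.5,-0.2,16],-3,100],[[-2.5,-0.2,18.9],-3,100],[[-2.5,-0.2,18.9],-3,100],[[-2.5,-0.2,18.9],-3,100]]}}

```text
t: 5.0
eef_pos: [0.4569, 0.0045, 0.1014]
eef_rot: [-2.224, -2.216, 0.003]
force: [-0.4, -0.0, 0.4]
finger_gap: 0.0869
```

Emit:
{"fn": "arm_command", "kwargs": {"increments": [[[0,0,0],0,30],[[0,0,0],0,30],[[0,0,0],0,30],[[0,0,0],0,30],[[0,0,0],0,30],[[0,0,0],0,30],[[0,0,0],0,30]], "newtons": 25}}

```text
t: 5.58
eef_pos: [0.4575, 0.0042, 0.1015]
eef_rot: [2.225, 2.217, 0.0]
force: [1.0, 0.5, -0.3]
finger_gap: 0.0486
```

Emit:
{"fn": "arm_command", "kwargs": {"increments": [[[0,0,0],0,25],[[0,0,0],0,25],[[0,0,0],0,25],[[0,0,0],0,25]]}}

```text
t: 5.92
eef_pos: [0.4578, 0.0042, 0.1014]
eef_rot: [2.225, 2.217, 0.001]
force: [2.3, 1.3, 0.5]
finger_gap: 0.0391
```

```bash
python3 -c "
from h import *
go((.458,.0044,.18,90),(.626,-.114,.18,85),(.626,-.114,.106,85))
p=robot.snapshot('scene');save(p,'s1')"
```

```text
at 5.92 [0.4578 0.0042 0.1014] yaw 89.8 gap 0.0391 F [2.3 1.3 0.5] tilt [ 0.0008 -0.0001]
shift cm [ 0.02  0.02 -7.86] turn -0.2 rows 1.9
shift cm [-11.84  16.8   -0.  ] turn 5 rows 4.9
shift cm [0.  0.  7.4] turn 0 rows 1.8
```

Emit:
{"fn": "arm_command", "kwargs": {"increments": [[[0,0,-10],0,25],[[0,0,-10],0,25],[[0,0,-12],0,25],[[0,0,-15],0,25]]}}

```text
t: 6.3
eef_pos: [0.457, 0.0043, 0.2532]
eef_rot: [-2.225, -2.217, 0.0]
force: [1.3, -0.4, -2.7]
finger_gap: 0.0393
```

Emit:
{"fn": "arm_command", "kwargs": {"increments": [[[-16.5,17,0],5,25],[[-16.5,17,0],5,25],[[-16.5,17,0],5,25],[[-16.5,17,0],5,25],[[-16.5,17,0],5,25],[[-16.5,17,0],5,25],[[-16.5,17,0],5,25],[[-16.5,17,0],5,25]]}}

```text
t: 6.97
eef_pos: [0.6263, -0.1623, 0.2488]
eef_rot: [-2.319, -2.114, 0.003]
force: [-0.6, 0.5, -2.2]
finger_gap: 0.0393
```

Run:
```python
from h import *
go()
s=robot.sense(); p=robot.snapshot("wrist"); save(p,"w2"); locate(p,s,[k for k in H if 'pocket' in k],.008)
go((.626,-.114,.18,85),(.626,-.114,.106,85))
```

```text
at 6.97 [ 0.6263 -0.1623  0.2488] yaw 84.69 gap 0.0393 F [-0.6  0.5 -2.2] tilt [-0.0041  0.0016]
pocket_medium 0.63 [168. 314.] [ 0.6258 -0.1104  0.008 ]
pocket_square 0.74 [ 76. 311.] [ 0.6306 -0.0312  0.008 ]
pocket_square 0.55 [168. 315.] [ 0.6266 -0.1097  0.008 ]
at 7.22 [ 0.6261 -0.1603  0.2512] yaw 84.86 gap 0.0396 F [-0.1  0.4 -3.1] tilt [-0.0007  0.0004]
shift cm [ 4.61 -0.42  7.12] turn -0.14 rows 2.0
shift cm [0.  0.  7.4] turn 0 rows 1.8
```

View pics/w2.png

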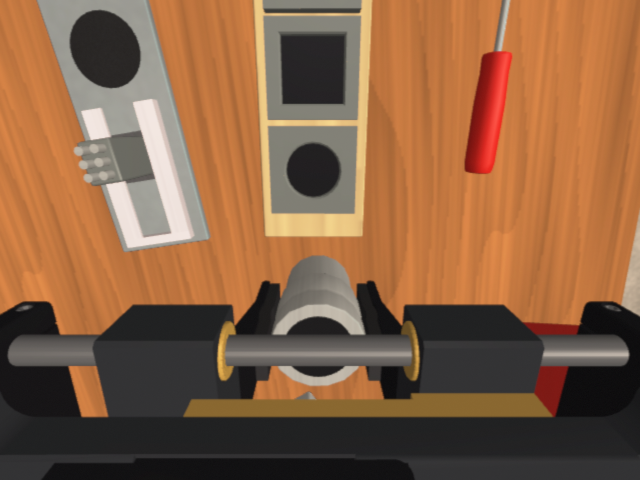

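The picture shows the medium pocket at (314,169), the square pocket at (313,68), the held socket's rim centred near (319,345), and an empty first pad. I check how the socket sits in the grip.

```bash
cat > held.py <<'E'
import sys
from h import *
# project known held rim height onto pixel guess: offset of the rim centre in tool axes
def held(p,col,row,ztool):
    T=np.array(p["tool_from_camera"]); f=cam(p,robot.sense())[0]
    d=T[:3,:3]@np.array([(col-p["cx"])/f,(row-p["cy"])/f,1]); c=T[:3,3]; return c+d*(ztool-c[2])/d[2]
E
python3 - <<'E'
from held import *
p=robot.snapshot("wrist")
print("rim",held(p,319,345,.0295)); save(p,"w2b")
s=robot.sense(); locate(p,s,["pocket_medium","pocket_square"],.008)
for d in robot.landmark_of(p,"socket_medium_mid")[:2]: print(d,held(p,d["point"][1],d["point"][0],.0604))
go((.626,-.112,.16,85))
E
```

```text
rim [ 2.62637561e-03 -8.68551529e-05  2.95000000e-02]
pocket_medium 0.59 [170. 312.] [ 0.6241 -0.11    0.008 ]
pocket_square 0.67 [ 78. 309.] [ 0.6294 -0.03    0.008 ]
{'point': [309.8, 318.4], 'confidence': 0.55} [ 0.00149802 -0.00029168  0.0604    ]
at 7.42 [ 0.6266 -0.1608  0.2517] yaw 84.84 gap 0.0397 F [ 0.8 -0.3 -2.4] tilt [ 0.0005 -0.0002]
shift cm [ 4.86 -0.5   9.17] turn -0.16 rows 2.5
```

Emit:
{"fn": "arm_command", "kwargs": {"increments": [[[4.75,-0.5,6],0,25],[[4.75,-0.5,8],0,25],[[4.75,-0.5,11],0,25],[[4.75,-0.5,13],0,25],[[4.75,-0.5,14],0,25],[[4.75,-0.5,14.5],0,25],[[4.75,-0.5,14.5],0,25],[[4.75,-0.5,14.5],0,25]]}}

```text
t: 8.08
eef_pos: [0.6274, -0.1143, 0.1083]
eef_rot: [2.318, 2.116, 0.003]
force: [-0.1, -0.3, -3.0]
finger_gap: 0.0395
```

Emit:
{"fn": "arm_command", "kwargs": {"increments": [[[0,0,0.1],0,25],[[0,0,0.2],0,25]]}}

```text
t: 8.25
eef_pos: [0.6275, -0.1143, 0.1066]
eef_rot: [2.318, 2.116, 0.003]
force: [0.3, 0.6, -3.4]
finger_gap: 0.0393
```

Emit:
{"fn": "arm_command", "kwargs": {"increments": [[[0,0,0.1],0,25],[[0,0,0.1],0,25]]}}

```text
t: 8.42
eef_pos: [0.6264, -0.1138, 0.1039]
eef_rot: [2.32, 2.117, 0.001]
force: [0.1, -0.1, -3.6]
finger_gap: 0.0393
```

Run:
```python
from h import *
go(); p=robot.snapshot("scene"); cv2.imwrite("pics/s2.png",cv2.resize(p["img"][200:380,180:500,::-1],None,fx=2,fy=2))
```

```text
at 8.42 [ 0.6264 -0.1138  0.1039] yaw 84.79 gap 0.0393 F [ 0.1 -0.1 -3.6] tilt [ 0.001  -0.0003]
```

View pics/s2.png

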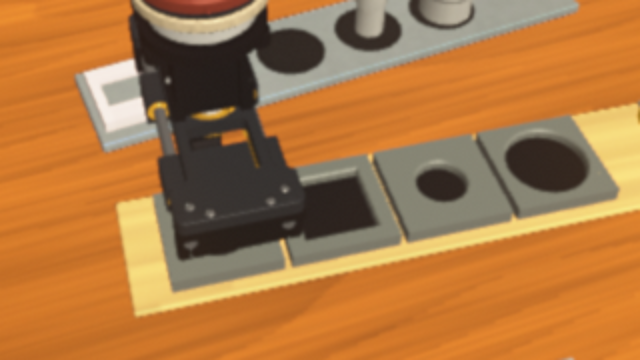

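The gripper hides the pocket here. I lower in small steps until contact.

Emit:
{"fn": "arm_command", "kwargs": {"increments": [[[0,0,0.1],0,25],[[0,0,0.1],0,25]]}}

```text
t: 8.63
eef_pos: [0.626, -0.1136, 0.1021]
eef_rot: [-2.32, -2.118, 0.0]
force: [0.0, 0.8, -2.3]
finger_gap: 0.0395
```

Emit:
{"fn": "arm_command", "kwargs": {"increments": [[[0,0,0.1],0,25],[[0,0,0.1],0,25]]}}

```text
t: 8.8
eef_pos: [0.6262, -0.1136, 0.1015]
eef_rot: [2.32, 2.118, 0.0]
force: [-0.5, 0.4, -2.0]
finger_gap: 0.0395
```

Emit:
{"fn": "arm_command", "kwargs": {"increments": [[[0,0,0.1],0,25],[[0,0,0.1],0,25]]}}

```text
t: 8.97
eef_pos: [0.6263, -0.1136, 0.1014]
eef_rot: [2.32, 2.118, -0.0]
force: [-3.6, 1.3, 5.5]
finger_gap: 0.0393
```

Emit:
{"fn": "arm_command", "kwargs": {"increments": [[[0,0,0],0,75],[[0,0,0],0,75],[[0,0,0],0,75],[[0,0,0],0,75],[[0,0,-3],0,75],[[0,0,-6],0,75],[[0,0,-10],0,75],[[0,0,-12],0,75]]}}

```text
t: 9.63
eef_pos: [0.6277, -0.1141, 0.225]
eef_rot: [2.317, 2.115, 0.004]
force: [1.2, -0.0, 1.6]
finger_gap: 0.065
```

```bash
python3 -c "
from h import *
go((.455,.02,.22,90),(.4546,.0793,.1014,90))"
```

```text
at 9.63 [ 0.6277 -0.1141  0.225 ] yaw 84.8 gap 0.065 F [ 1.2 -0.   1.6] tilt [ 0.0052 -0.0016]
shift cm [ 11.79 -18.41   0.5 ] turn -5.2 rows 5.2
shift cm [ 5.93 -0.04 11.86] turn 0 rows 3.2
```

Emit:
{"fn": "arm_command", "kwargs": {"increments": [[[11.8,-18.4,0],-5,75],[[11.8,-18.4,0],-5,75],[[11.8,-18.4,0],-5,75],[[11.8,-18.4,0],-5,75],[[11.8,-18.4,0],-5,75],[[11.8,-18.4,0],-5,75],[[11.8,-18.4,0],-5,75],[[11.8,-18.4,0],-5,75]]}}

```text
t: 10.3
eef_pos: [0.4542, 0.0206, 0.2209]
eef_rot: [2.223, 2.217, 0.002]
force: [0.3, -0.8, 0.8]
finger_gap: 0.0652
```

Run:
```python
from h import *
s=robot.sense(); p=robot.snapshot("wrist"); locate(p,s,["socket_slim_mid","socket_wide_mid"]); locate(p,s,["pocket_slim","pocket_wide"],.006); save(p,"w3")
q=robot.snapshot("top"); locate(q,None,["socket_medium_mid","pocket_medium"])
cv2.imwrite("pics/t3.png",np.hstack([cv2.resize(p["img"][:260,200:600,::-1],(480,312)),cv2.resize(q["img"][150:254,340:440,::-1],(300,312))]))
go((.4546,.0793,.1014,90))
```

```text
socket_slim_mid 0.59 [164. 313.] [0.4506 0.0814 0.043 ]
socket_wide_mid 0.93 [ 55. 312.] [0.4506 0.1571 0.039 ]
socket_wide_mid 0.21 [166. 314.] [0.4515 0.0795 0.039 ]
pocket_slim 0.76 [186. 528.] [0.641  0.0582 0.006 ]
pocket_wide 0.57 [ 83. 554.] [0.6462 0.1427 0.006 ]
socket_medium_mid 0.65 [195. 388.] [ 0.6239 -0.1125  0.041 ]
pocket_medium 0.64 [197. 387.] [ 0.6306 -0.1164  0.    ]
at 10.7 [0.454  0.0201 0.22  ] yaw 89.75 gap 0.0652 F [0.3 0.2 0.2] tilt [-0.0005  0.0001]
shift cm [ 5.92  0.04 11.86] turn -0.25 rows 3.2
```

View pics/t3.png

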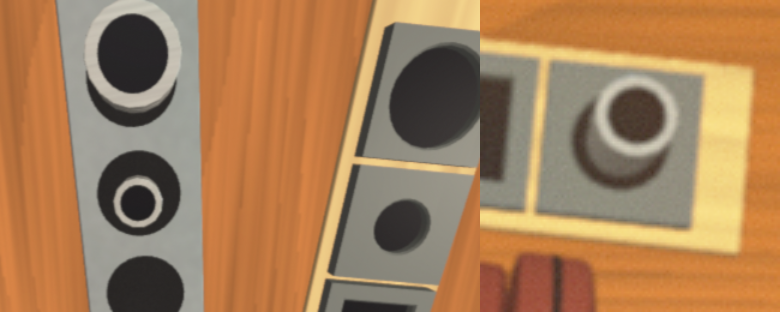

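The medium socket stands upright inside its pocket (right crop, about (635,125)). Slim and wide are where expected. Next I grasp the slim one.

Emit:
{"fn": "arm_command", "kwargs": {"increments": [[[6,0,4],0,75],[[6,0,6],0,75],[[6,0,9],0,75],[[6,-0.1,11.9],0,75],[[6,-0.1,11.9],0,75],[[6,-0.1,11.9],0,60],[[6,-0.1,11.9],0,40],[[6,-0.1,11.9],0,30]]}}

```text
t: 11.37
eef_pos: [0.4547, 0.0803, 0.1035]
eef_rot: [2.224, 2.215, 0.004]
force: [-0.1, -0.5, 0.3]
finger_gap: 0.0525
```

Emit:
{"fn": "arm_command", "kwargs": {"increments": [[[0,0,0],0,10],[[0,0,0],0,10],[[0,0,0],0,10],[[0,0,0],0,10],[[0,0,0],0,10],[[0,0,0],0,10],[[0,0,0],0,10]]}}

```text
t: 11.95
eef_pos: [0.4532, 0.0805, 0.102]
eef_rot: [2.225, 2.217, 0.001]
force: [-1.8, -0.8, 7.1]
finger_gap: 0.0277
```

```bash
python3 -c "
from h import *
go((.453,.0805,.2,90),(.64,.0,.2,85))"
```

```text
at 11.95 [0.4532 0.0805 0.102 ] yaw 89.8 gap 0.0277 F [-1.8 -0.8  7.1] tilt [ 0.0007 -0.0001]
shift cm [-0.   -0.02 -9.8 ] turn -0.2 rows 2.4
shift cm [-8.05 18.7  -0.  ] turn 5 rows 4.9
```

Emit:
{"fn": "arm_command", "kwargs": {"increments": [[[0,0,-10],0,10],[[0,0,-12],0,10],[[0,0,-14],0,10],[[0,0,-14],0,10]]}}

```text
t: 12.28
eef_pos: [0.455, 0.0807, 0.2471]
eef_rot: [2.221, 2.214, 0.009]
force: [1.9, -0.1, -1.7]
finger_gap: 0.0271
```

Emit:
{"fn": "arm_command", "kwargs": {"increments": [[[-7.5,18.8,0],5,10],[[-7.5,18.8,0],5,10],[[-7.5,18.8,0],5,10],[[-7.5,18.8,0],5,10],[[-7.5,18.8,0],5,10],[[-7.5,18.8,0],5,10],[[-7.5,18.8,0],5,10],[[-7.5,18.8,0],5,10]]}}

```text
t: 12.95
eef_pos: [0.6396, 0.0051, 0.2397]
eef_rot: [-2.318, -2.116, 0.003]
force: [-0.2, 0.9, -2.1]
finger_gap: 0.0277
```

Run:
```python
from held import *
s=robot.sense(); p=robot.snapshot("wrist"); save(p,"w4"); locate(p,s,["pocket_slim","pocket_wide"],.006)
for d in robot.landmark_of(p,"socket_slim_mid")[:2]: print(d,held(p,d["point"][1],d["point"][0],.059))
m=robot.silhouettes(p,"pocket_slim")
if m: print(m[0]["extent"])
go((.6415,.0565,.102,85))
```

```text
pocket_slim 0.96 [166. 315.] [0.6408 0.0597 0.006 ]
pocket_wide 0.71 [ 67. 315.] [0.6484 0.1418 0.006 ]
{'point': [168.1, 316.9], 'confidence': 0.69} [ 0.07034146 -0.00097492  0.059     ]
{'point': [312.5, 316.9], 'confidence': 0.63} [ 0.0007934  -0.00102616  0.059     ]
[268.9, 124.5, 364.2, 214.8]
at 13.2 [0.6399 0.0055 0.242 ] yaw 84.84 gap 0.0276 F [ 0.1  0.1 -1.8] tilt [ 0.0008 -0.    ]
shift cm [ 5.09 -0.3  14.  ] turn -0.16 rows 3.6
```

View pics/w4.png

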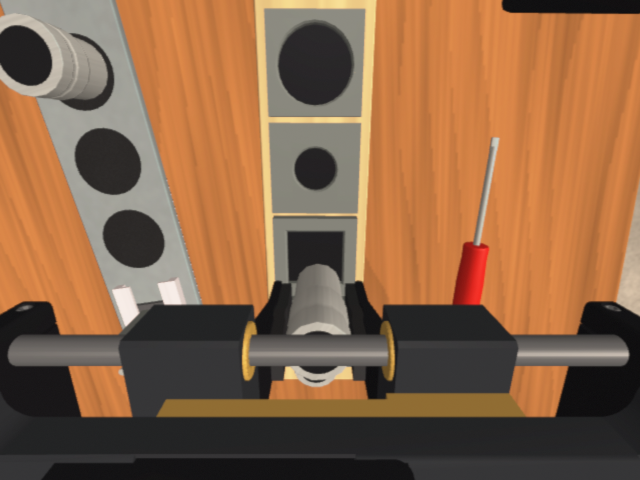

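The slim pocket's hole is at (316,168) and the socket hangs straight in the grip. I lower it.

Emit:
{"fn": "arm_command", "kwargs": {"increments": [[[5.2,-0.35,5],0,10],[[5.2,-0.35,8],0,10],[[5.2,-0.35,11],0,10],[[5.2,-0.35,12.5],0,10],[[5.2,-0.35,13],0,10],[[5.2,-0.35,13.4],0,10],[[5.2,-0.35,13.6],0,10],[[5.2,-0.35,13.8],0,10]]}}

```text
t: 13.87
eef_pos: [0.6434, 0.0567, 0.1058]
eef_rot: [2.318, 2.116, 0.005]
force: [1.0, -0.1, -1.4]
finger_gap: 0.0277
```

Emit:
{"fn": "arm_command", "kwargs": {"increments": [[[0,0,0.05],0,10],[[0,0,0.1],0,10],[[0,0,0.15],0,10]]}}

```text
t: 14.12
eef_pos: [0.6425, 0.0568, 0.103]
eef_rot: [2.319, 2.117, 0.002]
force: [0.9, -0.3, -1.7]
finger_gap: 0.0279
```

Emit:
{"fn": "arm_command", "kwargs": {"increments": [[[0,0,0.1],0,10],[[0,0,0.1],0,10]]}}

```text
t: 14.28
eef_pos: [0.6424, 0.0568, 0.1021]
eef_rot: [2.319, 2.117, 0.002]
force: [-1.1, -0.2, 4.1]
finger_gap: 0.0276
```

Contact at TCP z 0.102, which is the pocket floor level. I release and go for the wide socket.

Emit:
{"fn": "arm_command", "kwargs": {"increments": [[[0,0,0],0,100],[[0,0,0],0,100],[[0,0,0],0,100],[[0,0,0],0,100],[[0,0,-3],0,100],[[0,0,-6],0,100],[[0,0,-10],0,100],[[0,0,-12],0,100]]}}

```text
t: 14.95
eef_pos: [0.6433, 0.0571, 0.2254]
eef_rot: [2.317, 2.116, 0.006]
force: [1.9, -0.1, 0.8]
finger_gap: 0.0727
```

Emit:
{"fn": "arm_command", "kwargs": {"increments": [[[2.5,-19.1,0],-5,100],[[2.5,-19.1,0],-5,100],[[2.5,-19.1,0],-5,100],[[2.5,-19.1,0],-5,100],[[2.5,-19.1,0],-5,100],[[2.5,-19.1,0],-5,100],[[2.5,-19.1,0],-5,100],[[2.5,-19.1,0],-5,100]]}}

```text
t: 15.62
eef_pos: [0.4548, 0.0992, 0.2214]
eef_rot: [2.224, 2.216, 0.002]
force: [1.1, 0.2, 0.7]
finger_gap: 0.0869
```

Run:
```python
from h import *
s=robot.sense(); p=robot.snapshot("wrist"); locate(p,s,["socket_wide_mid"]); locate(p,s,["pocket_wide"],.006)
locate(robot.snapshot("top"),None,["socket_slim_mid"])
go((.451,.156,.1014,90))
```

```text
socket_wide_mid 0.62 [165. 314.] [0.4517 0.159  0.039 ]
pocket_wide 0.92 [179. 534.] [0.6464 0.143  0.006 ]
socket_slim_mid 0.69 [180. 272.] [0.6441 0.0602 0.043 ]
socket_slim_mid 0.31 [185. 274.] [0.636 0.057 0.043]
at 15.87 [0.4546 0.0989 0.2207] yaw 89.76 gap 0.0869 F [-0.1  0.1  0.4] tilt [-0.0001 -0.    ]
shift cm [ 5.7  -0.39 11.93] turn -0.24 rows 3.2
```

Emit:
{"fn": "arm_command", "kwargs": {"increments": [[[5.8,-0.3,3],0,100],[[5.8,-0.3,5],0,100],[[5.8,-0.3,8],0,100],[[5.8,-0.3,11.9],0,100],[[5.8,-0.3,11.9],0,100],[[5.8,-0.3,11.9],0,80],[[5.8,-0.3,11.9],0,60],[[5.8,-0.3,11.9],0,40]], "newtons": 30}}

```text
t: 16.53
eef_pos: [0.4531, 0.1574, 0.1042]
eef_rot: [2.224, 2.215, 0.006]
force: [0.4, -0.1, -0.1]
finger_gap: 0.0742
```

Emit:
{"fn": "arm_command", "kwargs": {"increments": [[[0,0,0],0,35],[[0,0,0],0,35],[[0,0,0],0,35],[[0,0,0],0,35],[[0,0,0],0,35],[[0,0,0],0,35]]}}

```text
t: 17.03
eef_pos: [0.4509, 0.1573, 0.1028]
eef_rot: [-2.225, -2.217, 0.0]
force: [-4.3, -0.4, 7.1]
finger_gap: 0.0513
```

Emit:
{"fn": "arm_command", "kwargs": {"increments": [[[0,0,-6],0,35],[[0,0,-10],0,35],[[0,0,-14],0,35],[[0,0,-14],0,35]]}}

```text
t: 17.37
eef_pos: [0.4531, 0.1577, 0.2477]
eef_rot: [2.222, 2.214, 0.011]
force: [2.2, 0.6, -4.4]
finger_gap: 0.0514
```

```bash
python3 -c "
from h import *
go((.645,.09,.24,85))"
```

```text
at 17.37 [0.4531 0.1577 0.2477] yaw 89.8 gap 0.0514 F [ 2.2  0.6 -4.4] tilt [0.008  0.0015]
shift cm [-6.7  19.21  0.77] turn 4.8 rows 4.9
```

Emit:
{"fn": "arm_command", "kwargs": {"increments": [[[-6.7,19.3,0],5,35],[[-6.7,19.3,0],5,35],[[-6.7,19.3,0],5,35],[[-6.7,19.3,0],5,35],[[-6.7,19.3,0],5,35],[[-6.7,19.3,0],5,35],[[-6.7,19.3,0],5,35],[[-6.7,19.3,0],5,35]]}}

```text
t: 18.03
eef_pos: [0.6426, 0.0895, 0.24]
eef_rot: [-2.318, -2.116, 0.004]
force: [-0.8, 1.3, -4.8]
finger_gap: 0.0512
```

Run:
```python
from held import *
s=robot.sense(); p=robot.snapshot("wrist"); save(p,"w5"); locate(p,s,["pocket_wide"],.006)
for d in robot.landmark_of(p,"socket_wide_mid")[:2]: print(d,held(p,d["point"][1],d["point"][0],.0635))
go((.648,.1425,.102,85))
```

```text
pocket_wide 0.78 [167. 324.] [0.6515 0.1422 0.006 ]
at 18.18 [0.6426 0.0903 0.2419] yaw 84.85 gap 0.0516 F [-0.4  0.2 -5.3] tilt [-0.0004  0.0002]
shift cm [ 5.25  0.07 13.99] turn -0.15 rows 3.6
```

View pics/w5.png

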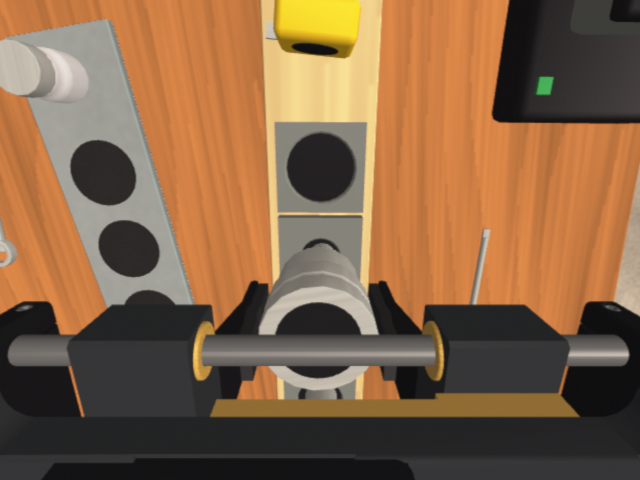

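The wide pocket is at (321,167) and the held socket is level. I lower it.

Emit:
{"fn": "arm_command", "kwargs": {"increments": [[[5.15,0.2,5],0,35],[[5.15,0.2,8],0,35],[[5.15,0.2,11],0,35],[[5.15,0.2,12.5],0,35],[[5.15,0.2,13],0,35],[[5.15,0.2,13.3],0,35],[[5.15,0.2,13.5],0,35],[[5.15,0.2,13.7],0,35]]}}

```text
t: 18.85
eef_pos: [0.6522, 0.1407, 0.1078]
eef_rot: [2.318, 2.116, 0.006]
force: [-0.7, -0.1, -3.6]
finger_gap: 0.0514
```

Emit:
{"fn": "arm_command", "kwargs": {"increments": [[[0,0,0.05],0,35],[[0,0,0.1],0,35],[[0,0,0.15],0,35]]}}

```text
t: 19.1
eef_pos: [0.6512, 0.1405, 0.1046]
eef_rot: [2.319, 2.117, 0.003]
force: [-0.1, 0.1, -5.3]
finger_gap: 0.0514
```

Emit:
{"fn": "arm_command", "kwargs": {"increments": [[[0,0,0.1],0,35],[[0,0,0.1],0,35]]}}

```text
t: 19.27
eef_pos: [0.6509, 0.1406, 0.1029]
eef_rot: [2.32, 2.118, 0.002]
force: [0.0, -0.2, -2.2]
finger_gap: 0.0513
```

Emit:
{"fn": "arm_command", "kwargs": {"increments": [[[0,0,0.1],0,35],[[0,0,0.1],0,35],[[0,0,0.1],0,100],[[0,0,0.1],0,100],[[0,0,0.1],0,100],[[0,0,0.1],0,100],[[0,0,0.1],0,100],[[0,0,-2],0,100]]}}

```text
t: 19.93
eef_pos: [0.6474, 0.1403, 0.1175]
eef_rot: [-2.316, -2.115, 0.01]
force: [-1.4, 0.5, -0.9]
finger_gap: 0.0824
```

Emit:
{"fn": "arm_command", "kwargs": {"increments": [[[0,0,-6],0,100],[[0,0,-10],0,100],[[0,0,-12],0,100]]}}

```text
t: 20.18
eef_pos: [0.6504, 0.1407, 0.2443]
eef_rot: [2.32, 2.118, 0.001]
force: [0.7, 0.3, 0.7]
finger_gap: 0.0864
```

Emit:
{"fn": "arm_command", "kwargs": {"increments": [[[-28.6,-16.3,0],-8,60],[[-28.6,-16.3,0],-8,60],[[-28.6,-16.3,0],-8,60],[[-28.6,-16.3,0],-8,60],[[-28.6,-16.3,0],-8,60],[[-28.6,-16.3,0],-8,60],[[-28.6,-16.3,0],-8,60],[[-28.6,-16.3,0],-8,60]]}}

```text
t: 20.85
eef_pos: [0.4606, -0.1308, 0.2423]
eef_rot: [2.166, 2.275, -0.0]
force: [1.1, 0.2, 1.0]
finger_gap: 0.0533
```

Run:
```python
from h import *
go()
s=robot.sense(); p=robot.snapshot("wrist"); save(p,"w6"); locate(p,s,["bit_block_mid","track_end"]); locate(p,s,["pocket_square"],.006)
go((.4625,-.085,.112,93))
```

```text
at 20.85 [ 0.4606 -0.1308  0.2423] yaw 92.8 gap 0.0533 F [1.1 0.2 1. ] tilt [ 0.0004 -0.0005]
bit_block_mid 0.92 [179. 324.] [ 0.4635 -0.0836  0.045 ]
track_end 0.86 [122. 325.] [ 0.4617 -0.0379  0.01  ]
pocket_square 0.78 [120. 511.] [ 0.6286 -0.0283  0.006 ]
pocket_square 0.72 [222. 509.] [ 0.6476 -0.1215  0.006 ]
at 21.05 [ 0.4619 -0.1303  0.2425] yaw 92.63 gap 0.0524 F [0.2 0.6 0. ] tilt [0.001 0.   ]
shift cm [ 4.52  0.27 13.05] turn -0.37 rows 3.3
```

View pics/w6.png

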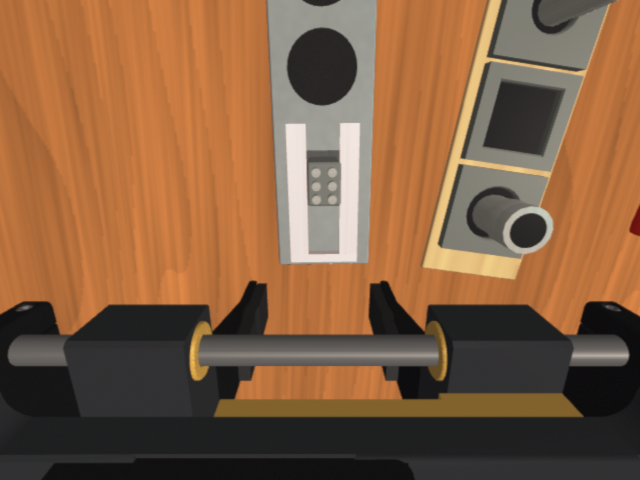

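The first pad is empty, with the track open end at (323,122) and the block at (323,185). The fingers are aligned with the track. Next I grip the block.

Emit:
{"fn": "arm_command", "kwargs": {"increments": [[[4.5,0.37,4],0,60],[[4.5,0.37,6],0,60],[[4.5,0.37,9],0,60],[[4.5,0.37,12],0,60],[[4.5,0.37,13.7],0,60],[[4.5,0.37,13.7],0,60],[[4.5,0.37,13.7],0,60]], "newtons": 25}}

```text
t: 21.63
eef_pos: [0.4635, -0.0829, 0.1045]
eef_rot: [-2.163, -2.275, 0.001]
force: [0.7, 0.7, 1.0]
finger_gap: 0.052
```

Emit:
{"fn": "arm_command", "kwargs": {"increments": [[[0,0,0],0,10],[[0,0,0],0,10],[[0,0,0],0,10],[[0,0,0],0,10],[[0,0,0],0,10],[[0,0,0],0,10],[[0,0,0],0,10],[[0,0,0],0,10]]}}

```text
t: 22.3
eef_pos: [0.464, -0.0845, 0.1061]
eef_rot: [2.166, 2.274, 0.001]
force: [-2.1, -0.3, 6.8]
finger_gap: 0.0258
```

```bash
python3 -c "
from h import *
go()"
```

```text
at 22.3 [ 0.464  -0.0845  0.1061] yaw 92.79 gap 0.0258 F [-2.1 -0.3  6.8] tilt [ 0.0008 -0.0003]
```

Emit:
{"fn": "arm_command", "kwargs": {"increments": [[[0.8,0,0],0,10],[[1.8,0,0],0,10],[[2.8,0,0],0,10],[[3.8,0,0],0,10]]}}

```text
t: 22.63
eef_pos: [0.4623, -0.0469, 0.1061]
eef_rot: [2.165, 2.273, -0.001]
force: [-0.8, -3.1, 3.2]
finger_gap: 0.0259
```

Emit:
{"fn": "arm_command", "kwargs": {"increments": [[[1,0,0],0,10],[[2,0,0],0,10],[[3,0,0],0,10],[[4,0,0],0,10],[[4.8,0,0],0,10],[[4.8,0,0],0,10]]}}

```text
t: 23.13
eef_pos: [0.4602, 0.003, 0.106]
eef_rot: [2.165, 2.275, 0.003]
force: [0.6, 1.9, 6.5]
finger_gap: 0.0259
```

Run:
```python
from h import *
go()
q=robot.snapshot("scene"); locate(q,None,["bit_block_mid","track_end"])
p=robot.snapshot("wrist")
cv2.imwrite("pics/t7.png",np.hstack([cv2.resize(q["img"][150:290,200:400,::-1],(428,300)),cv2.resize(p["img"][200:400,200:440,::-1],(360,300))]))
```

```text
at 23.13 [0.4602 0.003  0.106 ] yaw 92.84 gap 0.0259 F [0.6 1.9 6.5] tilt [0.0023 0.0003]
bit_block_mid 0.6 [212. 324.] [0.4626 0.     0.045 ]
track_end 0.64 [233. 299.] [ 0.4602 -0.0453  0.01  ]
```

View pics/t7.png

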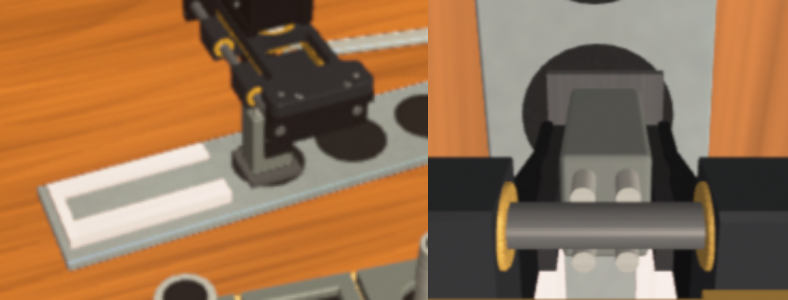

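The foot is fully out of the track, standing on the first pad. I lift and carry it to the square pocket.

Emit:
{"fn": "arm_command", "kwargs": {"increments": [[[0,0,-2],0,10],[[0,0,-5],0,10],[[0,0,-9],0,10],[[0,0,-13],0,10],[[0,0,-13.5],0,10]]}}

```text
t: 23.75
eef_pos: [0.4624, 0.002, 0.2471]
eef_rot: [2.161, 2.269, 0.01]
force: [2.3, -1.0, -0.5]
finger_gap: 0.0256
```

Emit:
{"fn": "arm_command", "kwargs": {"increments": [[[-9.5,16.7,0],8,10],[[-9.5,16.7,0],8,10],[[-9.5,16.7,0],8,10],[[-9.5,16.7,0],8,10],[[-9.5,16.7,0],8,10],[[-9.5,16.7,0],8,10],[[-9.5,16.7,0],8,10],[[-9.5,16.7,0],8,10]]}}

```text
t: 24.42
eef_pos: [0.6298, -0.0841, 0.2385]
eef_rot: [-2.317, -2.116, 0.002]
force: [-0.5, 0.6, -0.8]
finger_gap: 0.0253
```

Run:
```python
from held import *
go()
s=robot.sense(); p=robot.snapshot("wrist"); save(p,"w8"); locate(p,s,["pocket_square","pocket_slim"],.006)
for d in robot.landmark_of(p,"bit_block_mid")[:2]: print(d,held(p,d["point"][1],d["point"][0],.061))
go((.634,-.0275,.106,85))
```

```text
at 24.42 [ 0.6298 -0.0841  0.2385] yaw 84.81 gap 0.0253 F [-0.5  0.6 -0.8] tilt [-0.0033  0.0015]
pocket_square 0.73 [166. 313.] [ 0.629  -0.0289  0.006 ]
pocket_slim 0.71 [ 61. 315.] [0.6388 0.0574 0.006 ]
{'point': [309.4, 317.1], 'confidence': 0.87} [ 0.00138593 -0.00093157  0.061     ]
at 24.62 [ 0.6301 -0.0842  0.2404] yaw 84.84 gap 0.0254 F [-0.   0.6 -0.7] tilt [-0.0001  0.0002]
shift cm [ 5.68 -0.13 13.44] turn -0.16 rows 3.5
```

View pics/w8.png

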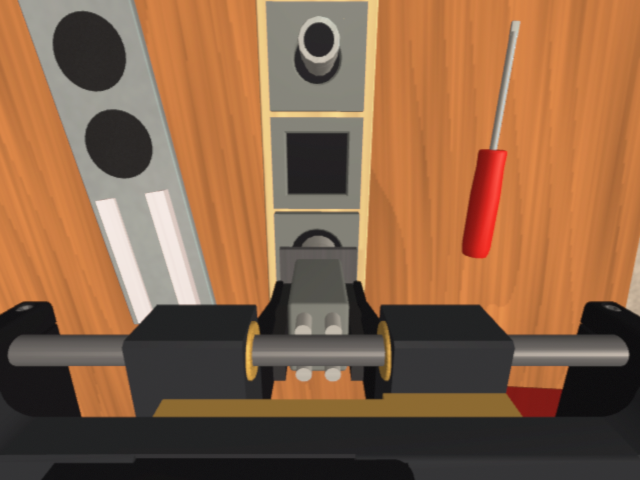

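The square pocket is at (318,163), parallel to the block's foot, and the slim socket stands in its pocket beyond it. I lower the block.

Emit:
{"fn": "arm_command", "kwargs": {"increments": [[[5.6,-0.2,5],0,10],[[5.6,-0.2,8],0,10],[[5.6,-0.2,10.5],0,10],[[5.6,-0.2,11.5],0,10],[[5.6,-0.2,12.2],0,10],[[5.6,-0.2,12.6],0,10],[[5.6,-0.2,13],0,10],[[5.6,-0.2,13.2],0,10]]}}

```text
t: 25.28
eef_pos: [0.6355, -0.0302, 0.1104]
eef_rot: [2.319, 2.115, 0.004]
force: [-0.7, 0.0, -1.8]
finger_gap: 0.0255
```

Emit:
{"fn": "arm_command", "kwargs": {"increments": [[[0,0,0.05],0,10],[[0,0,0.1],0,10],[[0,0,0.1],0,10]]}}

```text
t: 25.53
eef_pos: [0.6346, -0.0296, 0.1083]
eef_rot: [2.32, 2.117, 0.002]
force: [-0.7, 0.5, -2.1]
finger_gap: 0.0259
```

Emit:
{"fn": "arm_command", "kwargs": {"increments": [[[0,0,0.1],0,10],[[0,0,0.1],0,10],[[0,0,0.1],0,10]]}}

```text
t: 25.78
eef_pos: [0.634, -0.0292, 0.1064]
eef_rot: [2.32, 2.118, 0.0]
force: [1.0, -0.3, -1.9]
finger_gap: 0.0262
```

Run:
```python
from h import *
go()
q=robot.snapshot("scene"); cv2.imwrite("pics/s9.png",cv2.resize(q["img"][210:370,230:500,::-1],None,fx=2.5,fy=2.5))
```

```text
at 25.78 [ 0.634  -0.0292  0.1064] yaw 84.79 gap 0.0262 F [ 1.  -0.3 -1.9] tilt [ 0.0001 -0.    ]
```

View pics/s9.png

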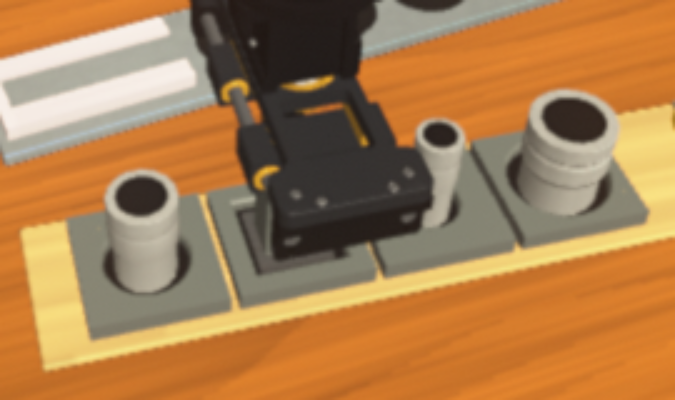

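The three sockets stand in their pockets and the block's foot is inside the square one. I take it the last millimetre to the floor, release, and move up and away.

Emit:
{"fn": "arm_command", "kwargs": {"increments": [[[0,0,0.05],0,10],[[0,0,0.1],0,10],[[0,0,0.1],0,10]]}}

```text
t: 26.08
eef_pos: [0.6341, -0.0291, 0.1061]
eef_rot: [2.32, 2.118, -0.0]
force: [-3.3, 0.3, 4.6]
finger_gap: 0.0259
```

Emit:
{"fn": "arm_command", "kwargs": {"increments": [[[0,0,0.05],0,10],[[0,0,0.05],0,10]]}}

```text
t: 26.25
eef_pos: [0.6341, -0.0291, 0.1061]
eef_rot: [2.32, 2.118, -0.0]
force: [-4.2, -0.4, 8.2]
finger_gap: 0.0258
```

Emit:
{"fn": "arm_command", "kwargs": {"increments": [[[0,0,0],0,80],[[0,0,0],0,80],[[0,0,0],0,80],[[0,0,0],0,80],[[0,0,0],0,80],[[0,0,-2],0,80],[[0,0,-6],0,80],[[0,0,-10],0,80]]}}

```text
t: 26.92
eef_pos: [0.6323, -0.0289, 0.2033]
eef_rot: [-2.317, -2.115, 0.005]
force: [1.4, 0.5, 1.2]
finger_gap: 0.0665
```

Emit:
{"fn": "arm_command", "kwargs": {"increments": [[[-12,-10,-8],0,80],[[-12,-20,-8],0,80],[[-12,-20,-8],0,80],[[-12,-20,-8],0,80],[[-12,-20,-8],0,80],[[-12,-20,-8],0,80],[[-12,-20,-8],0,80],[[-12,-20,-8],0,80]]}}

```text
t: 27.58
eef_pos: [0.4233, -0.1314, 0.2861]
eef_rot: [2.32, 2.113, 0.002]
force: [-0.0, 0.2, -0.2]
finger_gap: 0.0701
```

Run:
```python
from h import *
go()
q=robot.snapshot("scene"); t=robot.snapshot("top")
for k in H:
    if "mid" in k: H[k]
for im in (q,t): locate(im,None,[k for k in H if "mid" in k]); locate(im,None,[k for k in H if "pocket" in k],.006); print()
cv2.imwrite("pics/e.png",np.vstack([cv2.resize(q["img"][210:370,230:500,::-1],(506,300)),cv2.resize(t["img"][130:250,180:440,::-1],(506,234))]))
```

```text
at 27.58 [ 0.4233 -0.1314  0.2861] yaw 84.64 gap 0.0701 F [-0.   0.2 -0.2] tilt [ 0.0034 -0.0017]
socket_wide_mid 0.58 [273. 455.] [0.6522 0.1358 0.039 ]
socket_medium_mid 0.62 [302. 282.] [ 0.6204 -0.12    0.041 ]
socket_medium_mid 0.45 [281. 401.] [0.6413 0.0523 0.041 ]
bit_block_mid 0.96 [294. 347.] [ 0.6402 -0.0314  0.045 ]
pocket_wide 0.59 [285. 452.] [0.6481 0.1401 0.006 ]
pocket_medium 0.9 [318. 290.] [ 0.6246 -0.1115  0.006 ]
pocket_medium 0.26 [231. 304.] [ 0.4542 -0.0344  0.006 ]
pocket_slim 0.75 [292. 397.] [0.6322 0.0549 0.006 ]
pocket_square 0.6 [303. 343.] [ 0.6249 -0.0306  0.006 ]

socket_wide_mid 0.87 [168. 222.] [0.6626 0.1365 0.039 ]
socket_medium_mid 0.84 [197. 387.] [ 0.6215 -0.1116  0.041 ]
socket_slim_mid 0.79 [180. 275.] [0.6437 0.056  0.043 ]
bit_block_mid 0.68 [189. 335.] [ 0.6317 -0.034   0.045 ]
bit_block_mid 0.46 [201. 388.] [ 0.6147 -0.1119  0.045 ]
pocket_wide 0.73 [180. 224.] [0.6522 0.1386 0.006 ]
pocket_medium 0.94 [200. 387.] [ 0.6244 -0.1161  0.006 ]
pocket_slim 0.63 [187. 274.] [0.6426 0.0601 0.006 ]
pocket_slim 0.62 [302. 337.] [ 0.4652 -0.0394  0.006 ]
pocket_square 0.84 [193. 330.] [ 0.6332 -0.0265  0.006 ]
pocket_square 0.38 [172. 219.] [0.6654 0.1467 0.006 ]
```

View pics/e.png

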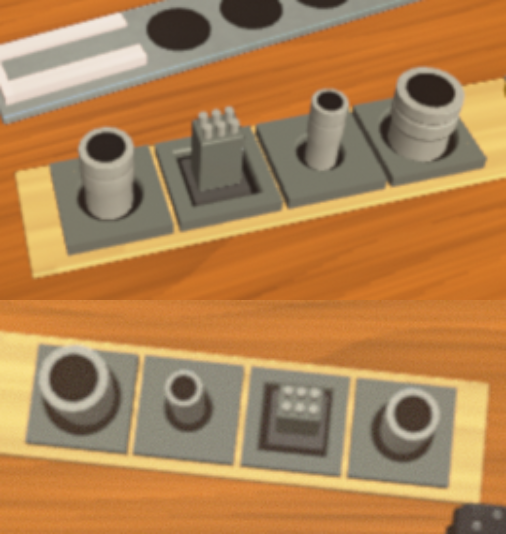

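All four stand upright inside the right pockets and the arm is clear, so I hand in.

```bash
python3 -c "
from h import *
print(robot.hand_in())"
```

```text
the job is handed in; nothing more can be done
None
```

All four pieces are in their pockets and the job is handed in, at about 28 s of the 102 s allowed. The hand-in gives no verdict.

I placed the medium socket first, because it stood in front of the track, then the slim and the wide ones. I then slid the bit block out along the track, lifted it once its foot was clear, and set it in the square pocket. The medium, slim and bit block were lowered until the wrist force showed contact. For the wide one the force was only starting to show contact, so I lowered it one more millimetre and released without reading it again.

**Last checks:**
- **Pictures:** the final top and scene views show all four upright inside their own pockets, with the gripper open and away from them.
- **Heights:** each release height matched a pocket floor about 10 mm above the bench.
- **Disagreements:** the networks' final positions differ from the pocket centres by up to about 1.5 cm in single views (the bit block in the scene view, for example). The slim socket was not reported in the scene view at all. I trusted the pictures and contact heights instead, since a piece seated in its pocket has only about 5 mm of play.

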